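# Dock the blue reagent vial in the analyser's slotted holder

### The job

Load the blue reagent vial into the dock: slide it sideways into the slot of the dark plate, fully home, so that its wide foot sits underneath the slotted plate. Leave it standing upright and released, and leave the red and yellow vials standing where they are.

Things in the scene. Friction and masses are not known exactly. Their poses are not given: they have to be found in the camera images.
- blue_vial: Sealed vial, blue foot and cap, standing, about 0.12 kg, 105 mm tall. Round foot flange 64 mm across, 8 thick; white barrel 32 across from 8 to 87 high; cap 33 across above. Origin: centre of its underside; z: its axis, up. Grip it 60 to 95 mm up. To be loaded.
- red_vial: Vial of the same shape and size with red foot and cap; origin at the centre of its underside. To be left alone.
- yellow_vial: Vial of the same shape and size with yellow foot and cap; origin at the centre of its underside. To be left alone.
- dock: Fixed dark plate (150 mm wide, z 26-34) on side walls, open below; yaw within 30 deg of mouth facing robot. 48 mm slot takes the vial's barrel, its foot passes only under the plate. Origin: on the bench, where the vial axis belongs. x: into the slot. Plate front at x -85; blue guides (to z 35) narrow the mouth from 90 wide there to 48 at x -45; slot ends at x +24. Grey housing x 50-110, z to 50.
Mind the look-alikes: they are no part of the job. Leave any pink look-alike of the dock alone.

How it is judged:
By the outcome, as a careful person would: the job done as asked, in the order asked, and still so for the second after the job is handed in, with the robot touching nothing.
It also fails if it takes over 37 s, if anything falls off the work surface, if the arm or the gripper's body presses on something with over 40 N, if the wrist force passes 120 N, or if a joint passes its speed limit or range.

### The arm

A 6-joint arm with a two-finger parallel gripper is mounted at the origin on the work surface. World frame = base frame: x ahead of the robot, y to its left, z up, the work surface at z = 0. Lengths are in m, angles in rad, forces in N, time in s.
With the tool pointing down it reaches from about 0.25 to 0.775 m from the base axis. Payload 4 kg.
Tool frame: the origin (TCP) lies at the very end of the fingers, on their centre line; the grasp point (between the pads) lies 19 mm behind it (robot.hold_point_z is the distance from the TCP to the grasp point, in m); z points along the fingers, y is the line along which they close (so a half turn about z gives the same grasp; the last joint's range is limited). The gripper opens to 94 mm and grips with 3 to 60 N. Pads are 16 mm wide; open, the fingers measure 119 mm over their backs; the gripper's body (75 mm by 177 mm) begins 78 mm behind the grasp point.
Start: joints at [1.244, 0.087, 1.371, -0, 1.684, -0.103], TCP at [0.122, 0.536, 0.206] pointing down, gripper open.
Joint ranges: [-3.1, 3.1], [-0.76, 2.03], [0.27, 2.55], [-1.08, 4.22], [0.17, 2.65], [-2.57, 2.57]. Speed limits (rad/s): [2.79, 2.79, 3.14, 3.14, 3.14, 3.14].

### API

Orientations are given as [roll, pitch, yaw] about the fixed x, y, z axes, in that order (R = Rz(yaw) Ry(pitch) Rx(roll)).
In Python, from bench import robot gives the robot as it stands.
- The arm moves only by the tool carry_out, never from a script. Its argument "steps" is a list of rows, each a list of 3 entries, a list of its own where there are three numbers: the shift along the tool's x, y, z in m, then the turn about the tool's z in units of 10 degrees (1.0 is 10 degrees), then the closure, from -1 (fully open) to 1 (shut). In form: [[[tx, ty, tz], roll, jaw], ...]. A call has 1 to 10 rows; each row is the pose to reach, as a shift and turn from the pose commanded when the call began, along the tool's axes at that moment; what a row does not reach only later rows make up. A row lasts 1/8 s, in which the tool goes at most 62.5 mm and 10.7 degrees, less where a joint would pass 70% of its speed; a pose out of reach is approached as far as the arm can. A call with a gripper value outside its range is refused whole. The fingers move at their own pace and stop on an object; the grip force is fixed at half the most. Time passes only in rows, so rows that repeat a pose let the fingers close. It gives the time, the measured TCP pose, the force, the opening and the grip force at its end, in the units of the state.
- robot.get_obs(): the state, without advancing time (a new reading comes with each control period).
- robot.snapshot(name): name is "scene" or "top" or "wrist"; returns a dict with "image" (480x640x3 uint8, red, green, blue), "z_map" (480x640 float32, m along the optical axis (not along the pixel's ray), 0 where there is no reading), "mtx" (3x3 intrinsics, pixels), "R" (3x3) and "t" (3): a world point X has camera coordinates R X + t. Camera axes: x right, y down, z forward; pixel columns grow to the right and rows downward; lengths in m; the calibration is good to about 2 mm. A picture is of the moment at which its call begins.
- robot.close_job(): hands the job in; it is judged then, once.
The state is a dict: "time": time; "joint_positions": joint angles; "qvel": joint speeds; "joint_torque": joint torques, N m; "tool_pos": TCP position; "ee_rot": TCP orientation; "wrist_force": force on the tool from outside, world axes, zero at the start; "wrist_torque": the same for the moment, N m; "width": finger opening in m; "finger_force": force on a finger pad.
Only numpy, scipy, OpenCV 4.12 (cv2) and the standard library are available. Lean on these libraries where they do the work, as an engineer would, in place of code of your own. Each camera call takes 0.05 s, during which the arm holds its last target. There are 200 camera calls.

## Working session

There is one attempt and no reset: what is moved stays moved. The work goes in short steps, Python scripts to look and compute and a tool call to move; the robot and the scene stay as the last step left them, time stands still between calls to the robot, and variables do not carry over. Pictures are saved under pics/ and viewed, at most 10 in all, crops included, and the job is handed in when it is done.

Besides the shell and the picture viewer there is one more tool, called after ">>>" as name(argument=value, ...), one argument or row to a line, values as JSON. carry_out: Moves the arm, as the interface text tells. Its arguments: {"type":"object","properties":{"steps":{"type":"array","items":{"type":"array"}}},"required":["steps"]}

```bash
mkdir -p pics
cat > h.py <<'E'
import numpy as np, cv2
from bench import robot
def snap(n,f=None):
    s=robot.snapshot(n)
    if f: cv2.imwrite('pics/'+f,s['image'][:,:,::-1])
    return s
def pts(s):
    z=s['z_map'];v,u=np.mgrid[:480,:640];K=s['mtx']
    c=np.stack([(u-K[0,2])/K[0,0]*z,(v-K[1,2])/K[1,1]*z,z],-1)
    return (c-s['t'])@s['R']
def ray(s,u,v,h):
    d=s['R'].T@np.linalg.solve(s['mtx'],[u,v,1.]);o=-s['R'].T@s['t']
    return o+d*(h-o[2])/d[2]
E
python3 - <<'E'
from h import *
a=snap('top','top1.png');b=snap('scene','scene1.png')
o=robot.get_obs();print(o['time'],o['tool_pos'],o['ee_rot'],o['width'],robot.hold_point_z)
P=pts(a);hsv=cv2.cvtColor(a['image'],cv2.COLOR_RGB2HSV)
for n,l,h in[('blue',95,130),('red',0,8),('yel',20,35)]:
    m=cv2.inRange(hsv,(l,120,60),(h,255,255))
    k,_,st,c=cv2.connectedComponentsWithStats(m)
    for i in range(1,k):
        if st[i,4]>60:
            print(n,st[i],c[i],np.median(P[c[i][1].astype(int)-2:c[i][1].astype(int)+3,c[i][0].astype(int)-2:c[i][0].astype(int)+3].reshape(-1,3),0))
E
```

```text
0.1 [0.12192651 0.5358392  0.20444322] [-3.13970058e+00 -2.01948895e-04  2.91776159e+00] 0.09382970388983342 0.0188
blue [380 170  25  25 310] [392.22258065 182.47419355] [ 0.57609142 -0.09357491  0.034009  ]
blue [430 180  21  25 313] [439.91693291 191.40255591] [ 0.56543446 -0.18556438  0.0360311 ]
blue [282 206  31  35 560] [296.89464286 223.50178571] [0.46584089 0.08236463 0.09510658]
blue [179 319  26  26 248] [192.03225806 331.5766129 ] [0.25721801 0.2592646  0.03503127]
blue [231 341  15  25 311] [237.83601286 353.03858521] [0.22444046 0.17139344 0.03437625]
blue [420 351  25  27 308] [432.20779221 364.19480519] [ 0.23539081 -0.18883249  0.03534122]
blue [473 361  22  28 351] [483.22507123 374.47578348] [ 0.22538634 -0.28189938  0.03583755]
red [397   7  17  19 252] [404.80952381  15.52777778] [ 0.85396449 -0.08248775  0.16973075]
red [263 124  31  41 627] [277.40191388 145.33014354] [0.61928607 0.13390041 0.07031186]
yel [179 186  35  36 639] [195.65101721 203.77308294] [0.49111135 0.2749098  0.07692736]
```

View pics/top1.png

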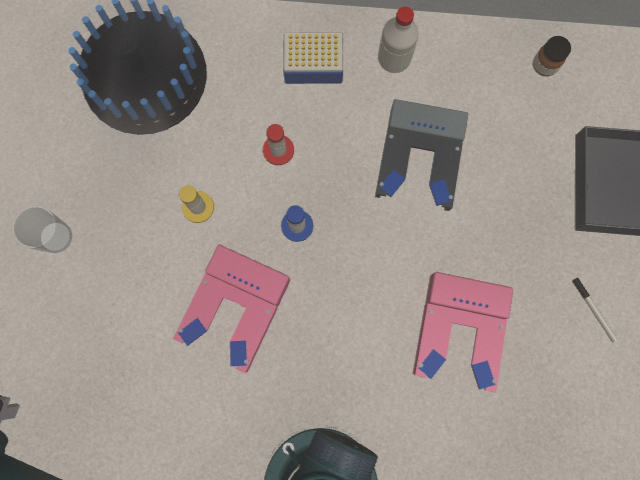

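View pics/scene1.png

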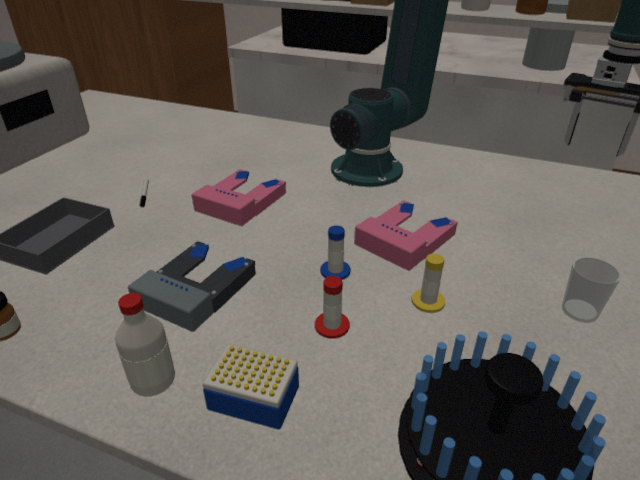

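The top view shows the dark dock around (425,155) with its mouth at the bottom, blue foot at (297,225), red at (278,150) and yellow at (197,206). The two pink docks are decoys.

Run:
```python
from h import *
a=snap('top');P=pts(a);hsv=cv2.cvtColor(a['image'],cv2.COLOR_RGB2HSV)
# vial cap tops/foot
for n,l,h,b in[('blue',95,130,(275,320,195,250)),('red',0,8,(255,300,115,170)),('yel',20,35,(170,220,180,230))]:
    m=cv2.inRange(hsv,(l,120,40),(h,255,255))>0
    r=np.zeros_like(m);r[b[2]:b[3],b[0]:b[1]]=1;q=P[m&r]
    for lo,hi in((.1,.11),(.002,.014)):
        w=q[(q[:,2]>lo)&(q[:,2]<hi)][:,:2].astype(np.float32)
        if len(w)>5: print(n,lo,len(w),cv2.minEnclosingCircle(w))
    M=(m&r).astype(np.uint8)
    # foot outline ellipse by ray on z=8mm from hull of lower part
sub=np.zeros((480,640),bool);sub[90:220,365:480]=1
for nm,lo,hi in(('housing',.045,.056),('all',.029,.056),('plate',.030,.039)):
    w=P[sub&(P[...,2]>lo)&(P[...,2]<hi)][:,:2].astype(np.float32)
    r=cv2.minAreaRect(w);print(nm,len(w),r,cv2.boxPoints(r).round(4).tolist())
m=cv2.inRange(hsv,(95,120,60),(130,255,255))>0
for b in((380,406,169,196),(430,452,179,206)):
    r=np.zeros_like(m);r[b[2]:b[3],b[0]:b[1]]=1
    v,u=np.nonzero(m&r);w=np.array([ray(a,x,y,.035)[:2] for x,y in zip(u,v)],np.float32);print(w.mean(0),cv2.boxPoints(cv2.minAreaRect(w)).round(4).tolist())
```

```text
blue 0.1 204 ((0.48127272725105286, 0.08554568141698837), 0.015185154043138027)
blue 0.002 351 ((0.48035427927970886, 0.08468975126743317), 0.03065698780119419)
red 0.1 215 ((0.6341137886047363, 0.1363411843776703), 0.016706589609384537)
red 0.002 393 ((0.6335288882255554, 0.13755209743976593), 0.031611889600753784)
yel 0.1 212 ((0.5018240809440613, 0.284756064414978), 0.015952784568071365)
yel 0.002 409 ((0.5025006532669067, 0.28475528955459595), 0.03213096410036087)
housing 2151 ((0.7060989737510681, -0.15551428496837616), (0.15015920996665955, 0.06265368312597275), 83.8695297241211) [[0.6668999791145325, -0.22679999470710754], [0.729200005531311, -0.23350000381469727], [0.7452999949455261, -0.08420000225305557], [0.6830000281333923, -0.07750000059604645]]
all 5895 ((0.6398547291755676, -0.1483290195465088), (0.15050755441188812, 0.19717736542224884), 83.79987335205078) [[0.5336999893188477, -0.21250000596046448], [0.7297000288963318, -0.2337999939918518], [0.7459999918937683, -0.08420000225305557], [0.550000011920929, -0.06289999932050705]]
plate 3475 ((0.6357342600822449, -0.14784732460975647), (0.15051278471946716, 0.18897897005081177), 83.75695037841797) [[0.5335999727249146, -0.21240000426769257], [0.7214999794960022, -0.2328999936580658], [0.7378000020980835, -0.08330000191926956], [0.550000011920929, -0.06279999762773514]]
[ 0.575421   -0.09418759] [[0.5490999817848206, -0.09309999644756317], [0.5853000283241272, -0.11779999732971191], [0.6015999913215637, -0.09390000253915787], [0.5654000043869019, -0.06920000165700912]]
[ 0.5652326  -0.18772225] [[0.5393000245094299, -0.1826999932527542], [0.5497000217437744, -0.20960000157356262], [0.5906999707221985, -0.19370000064373016], [0.580299973487854, -0.16689999401569366]]
```

>>> carry_out(
  steps=[
    [[-0.06, -0.048, 0], -0.1, -1],
    [[-0.11, -0.088, 0], -0.2, -1],
    [[-0.16, -0.128, 0], -0.3, -1],
    [[-0.21, -0.168, 0], -0.4, -1],
    [[-0.26, -0.208, 0], -0.5, -1],
    [[-0.31, -0.248, 0], -0.66, -1],
    [[-0.36, -0.288, 0], -0.66, -1],
    [[-0.41, -0.328, 0], -0.66, -1],
    [[-0.45, -0.36, 0], -0.66, -1],
    [[-0.45, -0.36, 0], -0.66, -1],
  ],
)

```text
time: 1.4
tool_pos: [0.4822, 0.0824, 0.2046]
ee_rot: [-3.141, -0.001, 3.028]
wrist_force: [-0.8, 1.3, 0.1]
width: 0.0939
finger_force: 0.0
```

>>> carry_out(
  steps=[
    [[0.001, 0.001, 0.05], 0, -1],
    [[0.001, 0.001, 0.1], 0, -1],
    [[0.001, 0.001, 0.142], 0, -1],
    [[0.001, 0.001, 0.142], 0, -1],
    [[0.001, 0.001, 0.142], 0, 1],
    [[0.001, 0.001, 0.142], 0, 1],
    [[0.001, 0.001, 0.142], 0, 1],
    [[0.001, 0.001, 0.142], 0, 1],
    [[0.001, 0.001, 0.142], 0, 1],
    [[0.001, 0.001, 0.142], 0, 1],
  ],
)

```text
time: 2.65
tool_pos: [0.48, 0.0865, 0.0635]
ee_rot: [3.142, -0.0, 3.033]
wrist_force: [-0.1, -0.4, 0.4]
width: 0.0373
finger_force: 0.0
```

>>> carry_out(
  steps=[
    [[0, 0, 0], 0, 1],
    [[0, 0, 0], 0, 1],
    [[0, 0, -0.007], 0, 1],
    [[0, 0, -0.007], 0, 1],
  ],
)

```text
time: 3.15
tool_pos: [0.4804, 0.0865, 0.071]
ee_rot: [3.141, 0.001, 3.033]
wrist_force: [-1.1, 0.1, -2.6]
width: 0.0323
finger_force: 30.0
```

Run:
```python
from h import *
s=snap('wrist','w1.png');b=snap('scene','s2.png')
cv2.imwrite('pics/c2.png',np.hstack([s['image'][:,:,::-1],b['image'][:,:,::-1]])[::1,::2][:, :])
```

```text
(no output)
```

View pics/s2.png

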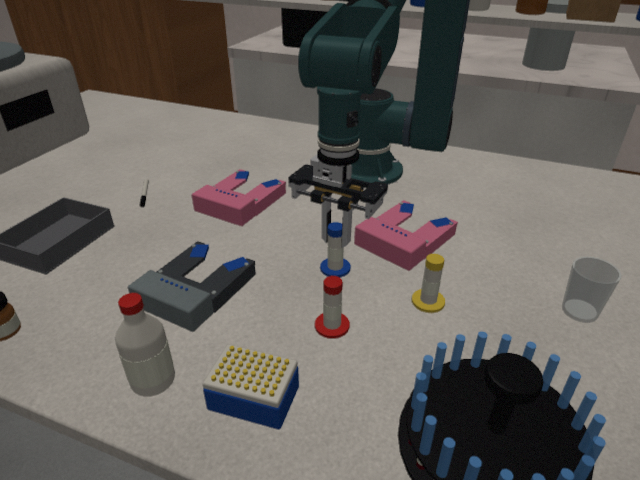

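Blue vial (335,250) is held between the fingers; red and yellow are unmoved. I'll go sideways to the front of the mouth.

>>> carry_out(
  steps=[
    [[0, -0.04, 0], 0, 1],
    [[0, -0.08, 0], 0, 1],
    [[0, -0.12, 0], 0, 1],
    [[0, -0.16, 0], 0, 1],
    [[0, -0.2, 0], 0, 1],
    [[0, -0.216, 0], 0, 1],
    [[0, -0.216, 0], 0, 1],
    [[0, -0.216, 0], 0, 1],
  ],
)

```text
time: 4.25
tool_pos: [0.4567, -0.1271, 0.0703]
ee_rot: [3.141, -0.0, 3.034]
wrist_force: [0.1, 0.5, -0.6]
width: 0.032
finger_force: 30.0
```

Run:
```python
from h import *
b=snap('scene')
cv2.imwrite('pics/s3.png',cv2.resize(b['image'][150:350,100:360,::-1],None,fx=3,fy=3))
o=robot.get_obs();p=o['tool_pos'];y=o['ee_rot'][2]
d=np.array([.627,-.147])-p[:2]
print(p,y,'tool dx,dy to home',d@[np.cos(y),np.sin(y)],d@[np.sin(y),-np.cos(y)])
P=pts(b);hsv=cv2.cvtColor(b['image'],cv2.COLOR_RGB2HSV);m=cv2.inRange(hsv,(105,120,40),(130,255,255))>0
for lo,hi in((.095,.13),(.004,.03)):
    q=P[m&(P[...,2]>lo)&(P[...,2]<hi)&(np.hypot(P[...,0]-p[0],P[...,1]-p[1])<.05)];print(len(q),q.min(0) if len(q) else 0,q.max(0) if len(q) else 0)
```

```text
[ 0.45673996 -0.12699082  0.07033614] 3.034370425812977 tool dx,dy to home -0.17142359161053852 -0.001673567713080622
144 [ 0.44452534 -0.14365605  0.09863451] [ 0.47822648 -0.11163354  0.12491005]
221 [ 0.43100209 -0.15574417  0.01051169] [ 0.49420216 -0.09539362  0.01817317]
```

View pics/s3.png

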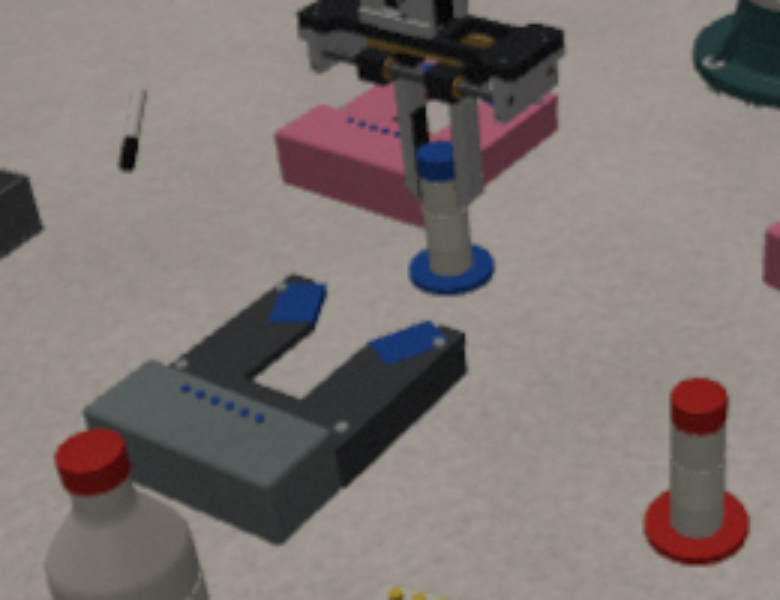

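The vial hangs upright, foot at crop (452,267), in line with the slot mouth between the guides at (300,300) and (405,340). Entering now.

>>> carry_out(
  steps=[
    [[-0.03, -0.0015, 0], 0, 1],
    [[-0.055, -0.0015, 0], 0, 1],
    [[-0.08, -0.0015, 0], 0, 1],
    [[-0.1, -0.0015, 0], 0, 1],
    [[-0.115, -0.0015, 0], 0, 1],
    [[-0.13, -0.0015, 0], 0, 1],
    [[-0.145, -0.0015, 0], 0, 1],
    [[-0.145, -0.0015, 0], 0, 1],
  ],
)

```text
time: 5.3
tool_pos: [0.6013, -0.144, 0.0701]
ee_rot: [3.141, -0.0, 3.035]
wrist_force: [-0.5, -0.5, -2.7]
width: 0.0322
finger_force: 30.0
```

>>> carry_out(
  steps=[
    [[-0.012, 0, 0], 0, 1],
    [[-0.02, 0, 0], 0, 1],
    [[-0.026, 0, 0], 0, 1],
    [[-0.026, 0, 0], 0, 1],
  ],
)

```text
time: 5.8
tool_pos: [0.6268, -0.1483, 0.0704]
ee_rot: [3.142, -0.0, 3.033]
wrist_force: [-0.5, 0.4, -2.0]
width: 0.0326
finger_force: 30.0
```

Run:
```python
from h import *
b=snap('scene')
cv2.imwrite('pics/s4.png',cv2.resize(b['image'][180:330,100:300,::-1],None,fx=4,fy=4))
p=robot.get_obs()['tool_pos'];P=pts(b);hsv=cv2.cvtColor(b['image'],cv2.COLOR_RGB2HSV);m=cv2.inRange(hsv,(105,120,40),(130,255,255))>0
q=P[m&(P[...,2]>.106)&(P[...,2]<.13)&(np.hypot(P[...,0]-p[0],P[...,1]-p[1])<.05)];print(p,len(q),q.min(0),q.max(0))
```

```text
[ 0.6264904  -0.14829888  0.07032661] 138 [ 0.61549791 -0.16647375  0.10600938] [ 0.64827045 -0.13153827  0.12099248]
```

View pics/s4.png

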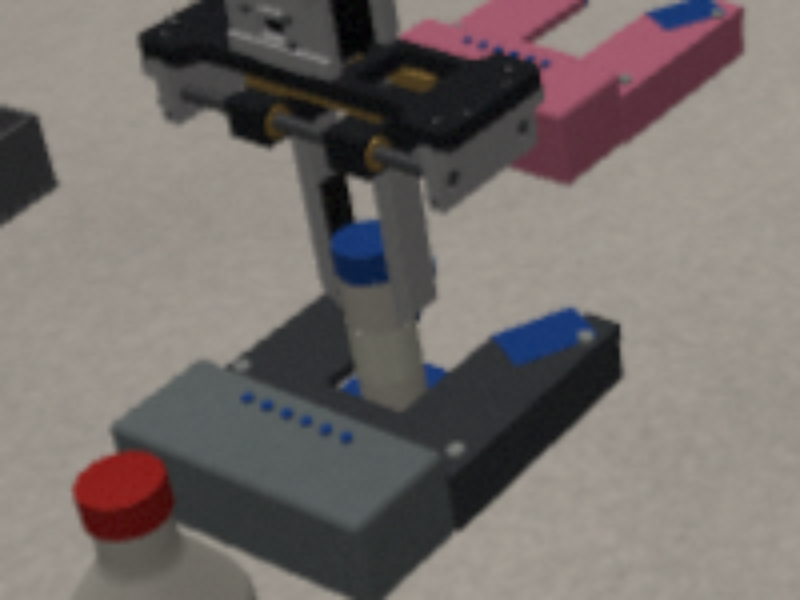

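The vial is in the slot, foot under the plate (at (395,380)). Lower, release, rise.

>>> carry_out(
  steps=[
    [[0, 0, 0.003], 0, 1],
    [[0, 0, 0.0065], 0, 1],
    [[0, 0, 0.0065], 0, 1],
    [[0, 0, 0.0065], 0, 0.2],
    [[0, 0, 0.0065], 0, 0],
    [[0, 0, 0.0065], 0, -0.5],
    [[0, 0, 0.0065], 0, -0.5],
    [[0, 0, 0.0065], 0, -0.5],
  ],
)

```text
time: 6.85
tool_pos: [0.6265, -0.1482, 0.064]
ee_rot: [3.142, 0.0, 3.033]
wrist_force: [-0.1, 1.0, -0.5]
width: 0.0698
finger_force: 0.0
```

>>> carry_out(
  steps=[
    [[0, 0, -0.02], 0, -0.5],
    [[0, 0, -0.06], 0, -0.5],
    [[0, 0, -0.1], 0, -0.5],
    [[0.05, 0, -0.12], 0, -0.5],
    [[0.1, 0, -0.12], 0, -0.5],
    [[0.15, 0, -0.12], 0, -0.5],
    [[0.2, 0, -0.12], 0, -0.5],
    [[0.25, 0, -0.12], 0, -0.5],
    [[0.25, 0, -0.12], 0, -0.5],
  ],
)

```text
time: 7.98
tool_pos: [0.3762, -0.1209, 0.1858]
ee_rot: [-3.14, 0.003, 3.032]
wrist_force: [0.8, 0.0, 0.6]
width: 0.0704
finger_force: 0.0
```

Run:
```python
from h import *
b=snap('scene');a=snap('top')
cv2.imwrite('pics/s5.png',np.hstack([cv2.resize(b['image'][200:330,100:360,::-1],(400,200)),cv2.resize(a['image'][80:230,340:640,::-1],(400,200))]))
P=pts(a);hsv=cv2.cvtColor(a['image'],cv2.COLOR_RGB2HSV)
for n,l,h in(('blue',95,130),('red',0,8),('yel',20,35)):
    m=cv2.inRange(hsv,(l,120,40),(h,255,255))>0
    q=P[m&(P[...,2]>.1)&(P[...,2]<.11)&(P[...,0]<.7)&(P[...,1]<.33)][:,:2].astype(np.float32)
    print(n,len(q),cv2.minEnclosingCircle(q) if len(q) else 0)
    if n=='blue' and len(q):
        d=np.array(cv2.minEnclosingCircle(q)[0])-[.627,-.147];print('dock xy',d@[.9942,-.108],d@[.108,.9942])
```

```text
blue 213 ((0.6267748475074768, -0.14924277365207672), 0.016211096197366714)
dock xy 1.8372946357726172e-05 -0.0022540820340871894
red 213 ((0.634326159954071, 0.1367071568965912), 0.016016077250242233)
yel 218 ((0.5015529990196228, 0.28470146656036377), 0.015806715935468674)
```

View pics/s5.png

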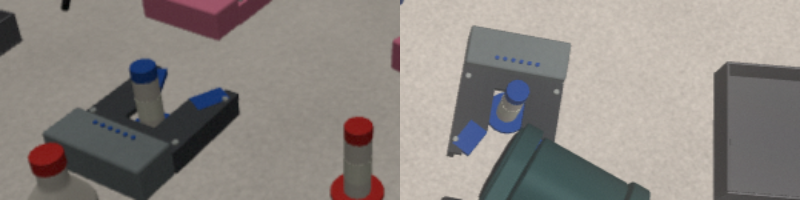

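The blue vial stands upright in the slot, on the dock origin to within about 2 mm (cap at (145,70) left, (517,90) right). Red and yellow haven't moved.

```bash
python3 -c "
from bench import robot
print(robot.close_job())"
```

```text
the job is handed in; nothing more can be done
None
```

The blue vial stands upright and released, fully home in the dark dock (within about 2 mm) with its foot under the plate; red and yellow are where they were, and I handed the job in at about 8 s.

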